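Stand the splash guard up at the stirrer

ROBOT

A 6-joint arm with a two-finger parallel gripper is mounted at the origin on the work surface. World frame = base frame: x ahead of the robot, y to its left, z up, the work surface at z = 0. Lengths are in m, angles in rad, forces in N, time in s.
With the tool pointing down it reaches from about 0.25 to 0.775 m from the base axis. Payload 4 kg.
Tool frame: the origin (TCP) lies at the very end of the fingers, on their centre line; the grasp point (between the pads) lies 19 mm behind it; z points along the fingers, y is the line along which they close (so a half turn about z gives the same grasp; the last joint's range is limited). The gripper opens to 94 mm and grips with 3 to 60 N. Pads are 16 mm wide; open, the fingers measure 119 mm over their backs; the gripper's body (75 mm by 177 mm) begins 78 mm behind the grasp point.
Start: joints at [1.069, 0.087, 1.371, -0, 1.684, -0.103], TCP at [0.214, 0.507, 0.206] pointing down, gripper open.
Joint ranges: [-3.1, 3.1], [-0.76, 2.03], [0.27, 2.55], [-1.08, 4.22], [0.17, 2.65], [-2.57, 2.57]. Speed limits (rad/s): [2.79, 2.79, 3.14, 3.14, 3.14, 3.14].

INTERFACE

Orientations are given as [roll, pitch, yaw] about the fixed x, y, z axes, in that order (R = Rz(yaw) Ry(pitch) Rx(roll)).
In Python, from bench import robot, snapshot, finder gives the robot as it stands.
- The arm moves only by the tool drive_tool, never from a script. Its argument "deltas" is text: rows parted by semicolons, each of 7 numbers parted by spaces: the shift along the tool's x, y, z each as a share of 100 mm, from -1 to 1, then the turn, a rotation vector about the tool's x, y, z each as a share of 90 degrees, from -1 to 1, then the finger opening in mm, from 0 to 94. In form: tx ty tz rx ry rz gripper; .... A call has 1 to 5 rows; each row is the pose to reach, as a shift and turn from the pose commanded when the call began, along the tool's axes at that moment; what a row does not reach only later rows make up. A row lasts 1/10 s, in which the tool goes at most 50 mm and 8.59 degrees, less where a joint would pass 70% of its speed; a pose out of reach is approached as far as the arm can. A call with a number of a shift or a turn outside -1 to 1 is refused whole. A call with a gripper value outside its range is refused whole. The fingers move at their own pace and stop on an object; the grip force is fixed at half the most. Time passes only in rows, so rows that repeat a pose let the fingers close. It gives the time, the measured TCP pose, the force, the opening and the grip force at its end, in the units of the state.
- robot.get_obs(): the state, without advancing time (a new reading comes with each control period).
- snapshot(name): name is "side" or "top"; returns a dict with "img" (400x640x3 uint8, red, green, blue), "fx", "fy", "cx", "cy" (pixels), "D" ([k1, k2, p1, p2, k3] as OpenCV has them; the pictures are not rectified), "T" (4x4, takes a point from camera to world coordinates). Camera axes: x right, y up, looking along -z (the intrinsics and any distortion apply to the point x, -y, -z); pixel columns grow to the right and rows downward; lengths in m; the calibration is good to about 2 mm. A picture is of the moment at which its call begins. There is no depth.
- robot.close_job(): hands the job in; it is judged then, once.
Trained networks look in the newest picture that a camera, given by its name, has taken for a name from the list of things; names that differ only in an ending like _2 or _b are one class to them, and where a whole thing is asked for, a point or a joint stands for the part that bears it (a point fixed in the world has none). Each returns a list of dicts, best first, with "confidence" (0 to 1); they miss things now and then, are a little off and sometimes report something else, mostly with a low value. They report only what shows in the picture. A call takes as long as a camera call. They do not tell look-alikes from the thing itself.
- finder.look_for(camera, thing): "xy" ([column, row] in pixels, amid what is visible of it).
- finder.masks_of(camera, thing): "region" (400x640 bool, what is visible of it) and "xy" ([column, row] in pixels, amid what is visible of it).
- finder.landmark_of(camera, thing): "xy" ([column, row] in pixels: a listed point, or the origin of a listed thing).
The state is a dict: "time": time; "joint_positions": joint angles; "qvel": joint speeds; "joint_torque": joint torques, N m; "tool_pos": TCP position; "ee_rot": TCP orientation; "wrist_force": force on the tool from outside, world axes, zero at the start; "wrist_torque": the same for the moment, N m; "width": finger opening in m; "finger_force": force on a finger pad.
Only numpy, scipy, OpenCV 4.12 (cv2) and the standard library are available. Lean on these libraries where they do the work, as an engineer would, in place of code of your own. Each camera call takes 0.05 s, during which the arm holds its last target. There are 200 camera calls.

TASK

The metal splash guard in front of the stirrer has been knocked flat: its heavy foot now sticks up in the air. Without gripping or lifting it, push the foot over, away from the robot, so that the guard stands upright on its foot, then push the standing guard along the bench until its foot meets the front of the stirrer squarely, roughly centred before the steel deck. Its edge stays on the bench throughout; leave the jars and the other things standing about where they are.

Things in the scene. Friction and masses are not known exactly. Their poses are not given: they have to be found in the camera images.
- guard: Loose splash guard, 0.5-0.75 kg: an L of a panel and a foot, each 160 mm wide (y) by 100 mm long. Starts with the panel flat on the bench towards the robot, the foot straight up. Origin: middle of the heel, the outer edge where they meet, on the bench. x: heel up the panel (level at first, up when standing). z: heel along the foot (up at first, level to the stirrer when standing).
- guard_top (a point): Middle of the panel's free edge, 100 mm from the heel along the guard's x. The panel is bright aluminium, 4 mm thick (z 0 to 4 mm), with flanges 4 mm thick and 18 mm deep along both sides, on the foot's side. Standing, the guard is 100 mm high; pushed on the panel's outer face (z = 0, towards the robot) below mid-height it slides without tipping, against 2 to 6 N.
- guard_toe (a point): Middle of the toe, the foot's end, 100 mm from the heel along the guard's z. The foot is dark steel, 10 mm thick (x 0 to 10 mm). A level push of about 2 N high on its inner (robot-side) face, away from the robot, tips the guard about its heel; past about 30 degrees it falls by itself onto the foot, toe towards the stirrer.
- stirrer: Magnetic stirrer, fixed: white housing 180 mm deep (x) by 220 mm wide (y), steel deck 60 mm above the bench, and a blue control box 70 mm wide on its -y side, same front plane. Origin: on the bench under the middle of the deck. x: level, away from the robot. The flat upright front face is at x = -90 mm. Two jars stand on the deck.
- jar_big: Glass jar with white cap, radius 30 mm, height 85 mm, loose on the deck. Origin: centre of its underside.
- jar_small: Smaller glass jar with white cap, radius 24 mm, height 70 mm, loose on the deck. Origin: centre of its underside.
- beaker: Empty glass beaker, radius 34 mm, height 85 mm, on the bench to one side of the guard. Origin: centre of its underside.
- reagent: Amber bottle with blue cap, radius 30 mm, height 140 mm, on the bench to one side of the guard. Origin: centre of its underside.
- vial: Small vial, radius 13 mm, height 50 mm, on the bench. Origin: centre of its underside.
- dishes: Stack of clear dishes, radius 34 mm, height 45 mm, moves as one piece, on the bench. Origin: centre of its underside.
Mind the look-alikes: they are no part of the job. Several things look just like the guard: the one meant starts farthest to the robot's right.

How it is judged:
By the outcome, as a careful person would: the job done as asked, in the order asked, and still so for the second after the job is handed in, with the robot touching nothing.
It also fails if it takes over 54 s, if anything falls off the work surface, if the arm or the gripper's body presses on something with over 40 N, if the wrist force passes 120 N, or if a joint passes its speed limit or range.

## Working session

There is one attempt and no reset: what is moved stays moved. The work goes in short steps, Python scripts to look and compute and a tool call to move; the robot and the scene stay as the last step left them, time stands still between calls to the robot, and variables do not carry over. Pictures are saved under pics/ and viewed, at most 10 in all, crops included, and the job is handed in when it is done.

Besides the shell and the picture viewer there is one more tool, called after ">>>" as a command line: name --argument value ..., lists and objects as JSON in quotes. drive_tool: Moves the arm, as the interface text tells. Shift numbers are shares of 100 mm and turn numbers shares of 90 degrees, none past 1 either way. Its arguments: {"type":"object","properties":{"deltas":{"type":"string"}},"required":["deltas"]}

```bash
mkdir -p pics; cat > h.py <<'E'
import numpy as np,cv2
from bench import robot,snapshot,finder
def ray(s,px):
    K=np.array([[s['fx'],0,s['cx']],[0,s['fy'],s['cy']],[0,0,1.]])
    u=cv2.undistortPoints(np.array([[px]],float),K,np.array(s['D'],float))[0,0]
    T=np.array(s['T']);return T[:3,3],T[:3,:3]@np.array([u[0],-u[1],-1])
def atz(s,px,z):
    o,d=ray(s,px);return o+d*(z-o[2])/d[2]
def proj(s,p):
    T=np.array(s['T']);c=T[:3,:3].T@(np.array(p)-T[:3,3])
    K=np.array([[s['fx'],0,s['cx']],[0,s['fy'],s['cy']],[0,0,1.]])
    return cv2.projectPoints(np.array([[c[0],-c[1],-c[2]]]),np.zeros(3),np.zeros(3),K,np.array(s['D'],float))[0][0,0]
def save(n,s): cv2.imwrite(f'pics/{n}.png',s['img'][:,:,::-1])
E
python3 - <<'E'
from h import *
np.set_printoptions(precision=3,suppress=True)
Z=dict(guard=0,guard_top=.002,guard_toe=.1,stirrer=0,jar_big=.06,jar_small=.06,beaker=0,reagent=0,vial=0,dishes=0)
for c in ['top','side']:
    s=snapshot(c);save(c,s);print(c,s['T'])
    for t in Z:
        for r in finder.landmark_of(c,t): print(t,np.round(r['xy']),round(r['confidence'],2),atz(s,r['xy'],Z[t]))
o=robot.get_obs();print(o)
E
```

```text
top [[ 0.124  0.971 -0.203  0.305]
 [-0.992  0.122 -0.02   0.015]
 [ 0.006  0.204  0.979  1.366]
 [ 0.     0.     0.     1.   ]]
guard [364. 225.] 0.96 [ 0.532 -0.117  0.   ]
guard [228. 202.] 0.8 [0.552 0.324 0.   ]
guard [229. 259.] 0.8 [0.371 0.29  0.   ]
guard [330. 139.] 0.34 [0.802 0.025 0.   ]
guard_top [367. 259.] 0.94 [ 0.426 -0.136  0.002]
guard_top [222. 292.] 0.68 [0.268 0.294 0.002]
guard_top [420. 186.] 0.59 [ 0.679 -0.283  0.002]
guard_top [262. 198.] 0.57 [0.578 0.217 0.002]
guard_toe [224. 195.] 0.91 [0.552 0.317 0.1  ]
guard_toe [223. 259.] 0.68 [0.364 0.289 0.1  ]
guard_toe [370. 220.] 0.63 [ 0.532 -0.122  0.1  ]
stirrer [353. 149.] 0.86 [ 0.777 -0.054  0.   ]
jar_big [328. 136.] 0.87 [0.789 0.032 0.06 ]
jar_small [373. 143.] 0.55 [ 0.785 -0.114  0.06 ]
beaker [300. 203.] 0.56 [0.575 0.093 0.   ]
vial [446. 246.] 0.6 [ 0.496 -0.384  0.   ]
dishes [290. 250.] 0.93 [0.425 0.104 0.   ]
side [[ 0.781  0.428 -0.455  0.117]
 [-0.625  0.553 -0.552 -0.513]
 [ 0.016  0.715  0.699  0.761]
 [ 0.     0.     0.     1.   ]]
guard [342. 260.] 0.84 [ 0.519 -0.114  0.   ]
guard [21
[... 547 characters left out ...]
07  0.06 ]
beaker [309. 203.] 0.68 [0.576 0.095 0.   ]
reagent [434. 271.] 0.59 [ 0.675 -0.276  0.   ]
reagent [417. 346.] 0.57 [ 0.498 -0.376  0.   ]
vial [417. 347.] 0.82 [ 0.496 -0.377  0.   ]
dishes [264. 222.] 0.63 [0.435 0.114 0.   ]
{'time': 1.1, 'joint_positions': array([ 1.069,  0.087,  1.371, -0.   ,  1.684, -0.103]), 'qvel': array([ 0.   , -0.001,  0.001, -0.001, -0.004,  0.   ]), 'joint_torque': array([  0.001, -34.005, -30.261,   0.072,   0.024,  -0.   ]), 'tool_pos': array([0.214, 0.507, 0.205]), 'ee_rot': array([3.142, 0.   , 2.743]), 'wrist_force': array([-0.078,  0.108, -0.096]), 'wrist_torque': array([0.035, 0.035, 0.007]), 'finger_force': 0.0, 'width': 0.09393882614392701}
```

View pics/top.png

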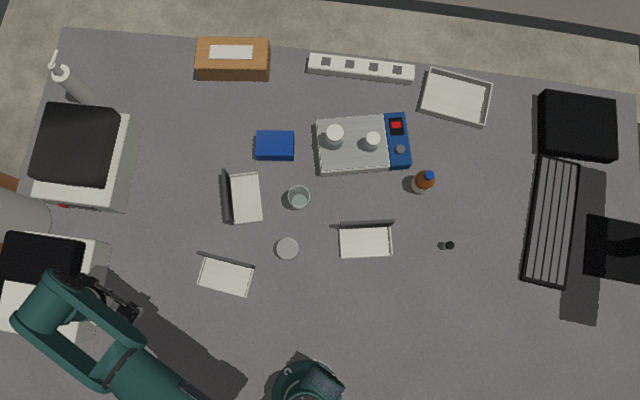

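View pics/side.png

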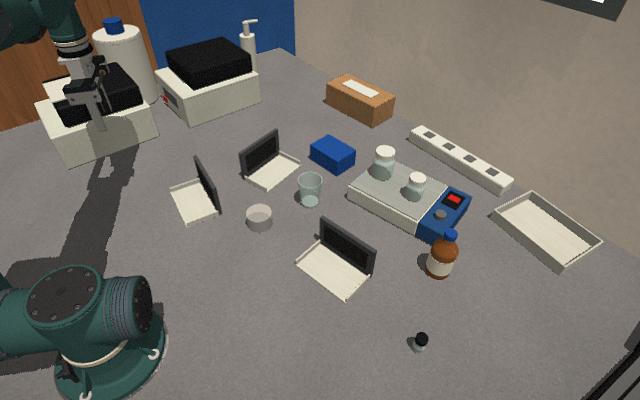

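Look-alikes for the guard in the top view are at (364,225), (228,202) and (229,259). The one at (364,225), y≈-0.117 in front of the stirrer, is farthest to the robot's right, so it is the one meant. I'll confirm it in a crop with fitted outlines.

```bash
cat >> h.py <<'E'
def boxpts(a,b): return np.array([[x,y,z] for x in (a[0],b[0]) for y in (a[1],b[1]) for z in (a[2],b[2])])
ST=[boxpts((-.09,-.18,0),(.09,.11,.06))]
G=[boxpts((0,-.08,0),(.1,.08,.004)),boxpts((0,-.08,0),(.01,.08,.1)),boxpts((0,.076,0),(.1,.08,.018)),boxpts((0,-.08,0),(.1,-.076,.018))]
def Rst(yaw): return cv2.Rodrigues(np.array([0,0,float(yaw)]))[0]
def Rflat(yaw): return Rst(yaw)@np.diag([-1,-1,1.])          # yaw 0: toe up, panel to robot
def Rup(yaw): return Rst(yaw)@np.array([[0,0,1],[0,1,0],[1,0,0]])@np.diag([1,-1,1.])  # x up, z ahead
def sil(s,model,R,x,y):
    m=np.zeros((1600,2560),np.uint8)
    for b in model:
        q=np.array([proj(s,R@p+[x,y,0]) for p in b])*4
        cv2.fillConvexPoly(m,cv2.convexHull(np.round(q).astype(np.int32)),1)
    return cv2.resize(m.astype(np.float32),(640,400),interpolation=cv2.INTER_AREA)
def fit(views,model,Rf,x0):
    from scipy.optimize import minimize
    def c(v):
        t=0
        for s,M in views:
            a=sil(s,model,Rf(v[2]),v[0],v[1]);t+=1-np.minimum(a,M).sum()/np.maximum(a,M).sum()
        return t
    S=np.array([x0]+[np.array(x0)+d for d in ([.015,0,0],[0,.015,0],[0,0,.1])])
    r=minimize(c,x0,method='Nelder-Mead',options=dict(initial_simplex=S,xatol=3e-4,fatol=1e-4,maxiter=90));return r.x,r.fun
def mask(c,t,near):
    L=finder.masks_of(c,t);r=min(L,key=lambda r:np.hypot(*(np.array(r['xy'])-near)));return r['region'].astype(np.float32),r['xy'],r['confidence']
E
python3 - <<'E'
from h import *
np.set_printoptions(precision=3,suppress=True)
s1=snapshot('top');g1=mask('top','guard',(364,232));t1=mask('top','stirrer',(360,145))
s2=snapshot('side');g2=mask('side','guard',(340,258));t2=mask('side','stirrer',(405,195))
print([ (m[1],m[2],m[0].sum()) for m in (g1,g2,t1,t2)])
for nm,a,b,M,R,x0 in (('g',g1,g2,G,Rflat,[.53,-.116,-.1]),('s',t1,t2,ST,Rst,[.777,-.054,-.05])):
    for vv in ([(s1,a[0]),(s2,b[0])],[(s1,a[0])],[(s2,b[0])]):
        r=fit(vv,M,R,x0);print(nm,r)
        if len(vv)==2:
            for p in np.vstack(M):
                q=proj(s1,R(r[0][2])@p+[r[0][0],r[0][1],0]);cv2.circle(s1['img'],tuple(np.round(q).astype(int)),0,(255,0,0),-1)
save('crop1',dict(img=cv2.resize(s1['img'][95:285,270:470],(800,760),interpolation=cv2.INTER_CUBIC)[:600]))
for c,s in(('top',s1),('side',s2)):
  for t in('reagent','beaker','vial','dishes'):
    for r in finder.landmark_of(c,t): print(c,t,np.round(r['xy']),r['confidence'],atz(s,r['xy'],0))
E
```

```text
[([367.8, 238.0], 0.63, np.float32(1900.0)), ([334.1, 264.1], 0.7, np.float32(3983.0)), ([362.6, 143.8], 0.67, np.float32(4564.0)), ([411.8, 201.1], 0.66, np.float32(5235.0))]
g (array([ 0.531, -0.116,  0.189]), np.float64(0.06731587648391724))
g (array([ 0.531, -0.116,  0.185]), np.float64(0.036742985248565674))
g (array([ 0.531, -0.115,  0.179]), np.float64(0.022415757179260254))
s (array([ 0.782, -0.048,  0.211]), np.float64(0.37468844652175903))
s (array([ 0.78 , -0.048,  0.207]), np.float64(0.16196930408477783))
s (array([ 0.784, -0.046,  0.205]), np.float64(0.20675194263458252))
top reagent [417. 188.] 0.75 [ 0.672 -0.277  0.   ]
top beaker [299. 201.] 0.98 [0.581 0.097 0.   ]
top vial [372. 218.] 0.48 [ 0.556 -0.141  0.   ]
top vial [446. 246.] 0.43 [ 0.496 -0.383  0.   ]
top dishes [288. 247.] 0.76 [0.431 0.114 0.   ]
side reagent [436. 275.] 0.93 [ 0.669 -0.289  0.   ]
side beaker [308. 204.] 0.88 [0.571 0.095 0.   ]
side vial [417. 347.] 0.82 [ 0.496 -0.377  0.   ]
side vial [413. 194.] 0.35 [ 0.84  -0.061  0.   ]
side dishes [262. 224.] 0.75 [0.426 0.108 0.   ]
```

View pics/crop1.png

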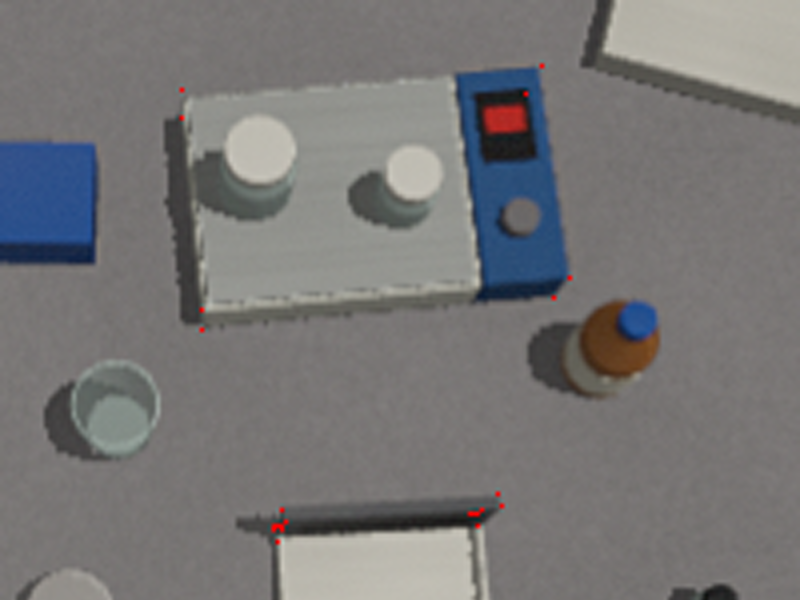

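The crop shows the meant guard, its dark foot at crop (390,515) and its bright panel towards the robot. It stands clear in front of the stirrer, and the fitted outline (red) sits on it. Fits give the heel at (0.531,-0.116) with yaw 0.185, and the stirrer at about (0.782,-0.048).

```bash
cat > go.py <<'E'
import sys
from h import *
from scipy.spatial.transform import Rotation as Ro
def d(p,yaw,o=None):
    o=o or robot.get_obs();R=Ro.from_euler('xyz',o['ee_rot']);Rt=Ro.from_euler('xyz',[np.pi,0,yaw])
    return np.round(R.inv().apply(np.array(p)-o['tool_pos'])/.1,3),np.round((R.inv()*Rt).as_rotvec()/(np.pi/2),3)
if __name__=='__main__':
    a=list(map(float,sys.argv[1:]));o=robot.get_obs();print(o['time'],np.round(o['tool_pos'],4),np.round(o['wrist_force'],1));print(d(a[:3],a[3]))
E
python3 go.py .487 -.124 .2 3.332
python3 - <<'E'
from h import *
s=snapshot('top')
P=[atz(s,q,.06)[:2] for q in ((320.75,170.75),(389.5,167.5),(411.75,164.5),(316.5,119.25),(384.25,114.25))]
for p in P: print(p)
v=P[0]-P[2];print('yaw',np.arctan2(-v[0],v[1]),np.linalg.norm(v)); v=P[3]-P[0];print(np.arctan2(v[1],v[0]),np.linalg.norm(v)); print('centre',(P[0]+P[1]+P[3]+P[4])/4)
E
```

```text
1.8 [0.2136 0.5068 0.2055] [-0.1 -0.7 -0.4]
(array([-4.969, -4.752,  0.055]), array([ 0.   ,  0.   , -0.375]))
[0.67329723 0.03957645]
[ 0.71088398 -0.17203177]
[ 0.72960476 -0.24076155]
[0.84104127 0.07379792]
[ 0.88613165 -0.13992498]
yaw 0.1982183810452566 0.2859369391102677
0.20124833925859845 0.17119922182140512
centre [ 0.77783853 -0.0496456 ]
```

>>> drive_tool --deltas "-0.35 -0.33 0 0 0 0 94; -0.7 -0.66 0 0 0 0 94; -1 -0.95 0 0 0 0 94; -1 -0.95 0 0 0 0 94"

```text
time: 2.25
tool_pos: [0.2704, 0.3773, 0.2059]
ee_rot: [-3.142, 0.002, 2.738]
wrist_force: [-0.2, 1.0, -0.3]
width: 0.0941
finger_force: 0.0
```

>>> drive_tool --deltas "-0.35 -0.33 0 0 0 0 94; -0.7 -0.66 0 0 0 0 94; -1 -0.95 0 0 0 0 94; -1 -0.95 0 0 0 0 94"

```text
time: 2.65
tool_pos: [0.3257, 0.2515, 0.2058]
ee_rot: [3.142, 0.002, 2.737]
wrist_force: [-0.1, 0.0, 0.3]
width: 0.0942
finger_force: 0.0
```

>>> drive_tool --deltas "-0.35 -0.33 0 0 0 0 94; -0.7 -0.66 0 0 0 0 94; -1 -0.95 0 0 0 0 94; -1 -0.95 0 0 0 0 94"

```text
time: 3.05
tool_pos: [0.381, 0.1254, 0.2055]
ee_rot: [-3.141, 0.001, 2.737]
wrist_force: [0.1, 1.2, 0.5]
width: 0.0943
finger_force: 0.0
```

>>> drive_tool --deltas "-0.35 -0.33 0 0 0 0 94; -0.7 -0.66 0 0 0 0 94; -1 -0.95 0 0 0 0 94; -1 -0.95 0 0 0 0 94"

```text
time: 3.45
tool_pos: [0.4363, -0.0004, 0.205]
ee_rot: [-3.141, -0.0, 2.739]
wrist_force: [0.2, 0.5, -0.0]
width: 0.0942
finger_force: 0.0
```

>>> drive_tool --deltas "-0.35 -0.33 0 0 0 -0.09 94; -0.7 -0.66 0 0 0 -0.18 94; -0.97 -0.95 0 0 0 -0.27 94; -0.97 -0.95 0 0 0 -0.375 94; -0.97 -0.95 0 0 0 -0.375 94"

```text
time: 3.95
tool_pos: [0.488, -0.1223, 0.2049]
ee_rot: [3.14, -0.0, -2.95]
wrist_force: [0.4, 1.1, 0.4]
width: 0.0941
finger_force: 0.0
```

```bash
python3 go.py .487 -.124 .08 3.332
```

```text
3.95 [ 0.488  -0.1223  0.2049] [0.4 1.1 0.4]
(array([ 0.012, -0.017,  1.249]), array([ 0.001, -0.   ,  0.001]))
```

>>> drive_tool --deltas "0 0 0.35 0 0 0 94; 0 0 0.7 0 0 0 94; 0 0 0.95 0 0 0 94; 0 0 0.95 0 0 0 94"

```text
time: 4.35
tool_pos: [0.4846, -0.1202, 0.1064]
ee_rot: [3.136, -0.007, -2.951]
wrist_force: [-0.4, 0.1, 0.1]
width: 0.0937
finger_force: 0.0
```

>>> drive_tool --deltas "0 0 0.15 0 0 0 94; 0 0 0.3 0 0 0 94; 0 0 0.3 0 0 0 94"

```text
time: 4.65
tool_pos: [0.4869, -0.122, 0.0803]
ee_rot: [3.14, -0.001, -2.951]
wrist_force: [-0.0, -0.2, 0.2]
width: 0.094
finger_force: 0.0
```

```bash
python3 - <<'E'
from h import *
s=snapshot('side');save('desc',dict(img=cv2.resize(s['img'][120:320,220:480],(780,600),interpolation=cv2.INTER_CUBIC)))
o=robot.get_obs();print(o['tool_pos'],o['wrist_force'])
E
```

```text
[ 0.48753729 -0.122543    0.08136704] [ 0.35382166 -0.08396293 -0.37415505]
```

View pics/desc.png

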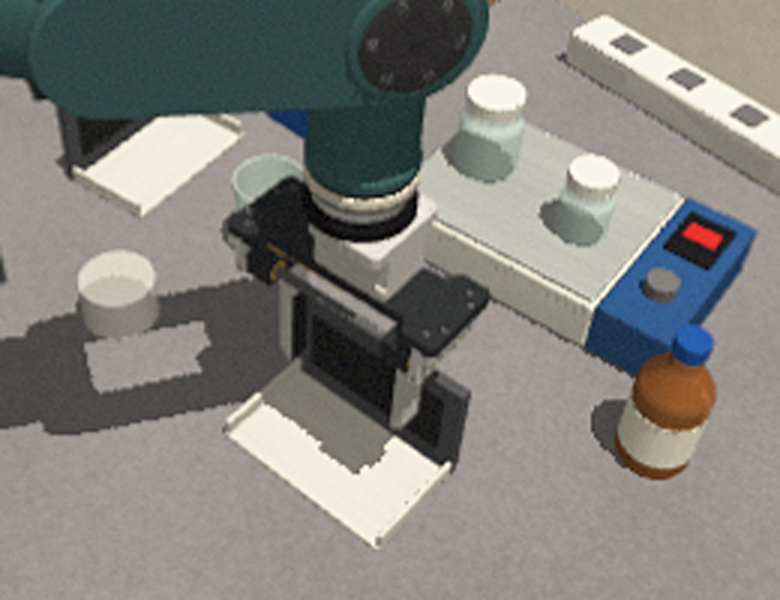

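Both fingertips, at crop (295,330) and (405,400), hang over the panel just short of the foot's inner face. Pushing slowly forward along tool -x.

>>> drive_tool --deltas "-0.1 0 0 0 0 0 94; -0.2 0 0 0 0 0 94; -0.27 0 0 0 0 0 94; -0.33 0 0 0 0 0 94; -0.4 0 0 0 0 0 94"

```text
time: 5.2
tool_pos: [0.5271, -0.1164, 0.0808]
ee_rot: [-3.141, 0.0, -2.951]
wrist_force: [-1.4, -0.5, -0.3]
width: 0.094
finger_force: 0.4
```

>>> drive_tool --deltas "-0.05 0 0 0 0 0 94; -0.1 0 0 0 0 0 94; -0.15 0 0 0 0 0 94; -0.2 0 0 0 0 0 94; -0.25 0 0 0 0 0 94"

```text
time: 5.7
tool_pos: [0.5514, -0.1114, 0.0804]
ee_rot: [3.141, 0.0, -2.951]
wrist_force: [0.2, 0.3, 0.0]
width: 0.094
finger_force: 0.0
```

```bash
python3 - <<'E'
from h import *
for c,b in(('side',(349,230)),('top',(370,220))):
    s=snapshot(c)
    for t in('guard','guard_toe','guard_top'):
        print(c,t,[(np.round(r['xy']),round(r['confidence'],2)) for r in finder.landmark_of(c,t) if np.hypot(*(r['xy']-np.array(b)))<80])
o=robot.get_obs();print(o['tool_pos'],o['wrist_force'])
E
```

```text
side guard [(array([343., 259.]), 0.92)]
side guard_toe [(array([362., 225.]), 0.89)]
side guard_top [(array([324., 269.]), 0.96)]
top guard [(array([366., 226.]), 0.87)]
top guard_toe [(array([366., 198.]), 0.9)]
top guard_top [(array([369., 250.]), 0.61)]
[ 0.55085758 -0.11159418  0.08054283] [-0.47441262  0.08661014  0.46751191]
```

It is tipping about the heel as intended. Continuing.

>>> drive_tool --deltas "-0.04 0 0 0 0 0 94; -0.08 0 0 0 0 0 94; -0.12 0 0 0 0 0 94; -0.16 0 0 0 0 0 94; -0.2 0 0 0 0 0 94"

```text
time: 6.6
tool_pos: [0.571, -0.1077, 0.0804]
ee_rot: [3.142, 0.0, -2.951]
wrist_force: [0.8, -0.4, 0.2]
width: 0.0941
finger_force: 0.0
```

```bash
cat > lm.py <<'E'
from h import *
for c,b in(('side',(349,230)),('top',(370,220))):
    s=snapshot(c)
    for t in('guard','guard_toe','guard_top'):
        print(c,t,[(np.round(r['xy']),round(r['confidence'],2),np.round(atz(s,r['xy'],{'guard':0,'guard_toe':.005,'guard_top':.1}[t]),3)) for r in finder.landmark_of(c,t) if np.hypot(*(r['xy']-np.array(b)))<80])
o=robot.get_obs();print(o['tool_pos'],o['wrist_force'])
E
python3 lm.py
```

```text
side guard [(array([344., 257.]), 0.81, array([ 0.529, -0.109,  0.   ])), (array([415., 197.]), 0.2, array([ 0.835, -0.074, -0.   ]))]
side guard_toe [(array([372., 236.]), 0.59, array([ 0.628, -0.107,  0.005]))]
side guard_top [(array([349., 230.]), 0.65, array([ 0.535, -0.112,  0.1  ]))]
top guard [(array([367., 225.]), 0.76, array([ 0.531, -0.125,  0.   ])), (array([302., 199.]), 0.54, array([0.588, 0.09 , 0.   ]))]
top guard_toe [(array([365., 193.]), 0.93, array([ 0.632, -0.108,  0.005]))]
top guard_top [(array([373., 147.]), 0.2, array([ 0.756, -0.111,  0.1  ]))]
[ 0.57048349 -0.10779613  0.0804681 ] [-0.60122263 -0.35878278  0.87494555]
```

The guard now stands, with the heel at about (0.530,-0.117) and the toe at about (0.630,-0.108). Lifting out, going back behind the panel and down, with a small tilt so the fingertips lead.

>>> drive_tool --deltas "0 0 -0.3 0 0 0 94; 0 0 -0.65 0 0 0 94; 0 0 -0.8 0 0 0 94; 0 0 -0.8 0 0 0 94"

```text
time: 7.4
tool_pos: [0.5723, -0.1083, 0.1638]
ee_rot: [-3.139, 0.006, -2.951]
wrist_force: [-0.1, -0.7, 0.0]
width: 0.094
finger_force: 0.0
```

>>> drive_tool --deltas "0.35 0 0 0 0 0 94; 0.7 0 0 0 0 0 94; 0.95 0 0 0 0 0 94; 0.95 0 0 0 -0.06 0 94; 0.95 0 0 0 -0.06 0 94"

```text
time: 7.9
tool_pos: [0.4744, -0.1255, 0.1581]
ee_rot: [3.14, 0.092, -2.954]
wrist_force: [0.1, 0.6, 0.6]
width: 0.0938
finger_force: 0.0
```

```bash
python3 - <<'E'
from h import *
s1=snapshot('top');s2=snapshot('side')
m=mask('side','guard',(360,240));print(m[1:],fit([(s2,m[0])],G,Rup,[.53,-.115,.19]))
n=mask('top','guard',(366,210));print(n[1:],fit([(s1,n[0])],G,Rup,[.53,-.115,.19]))
o=robot.get_obs();print(o['tool_pos'],o['ee_rot'],o['wrist_force'])
save('stand',dict(img=cv2.resize(s2['img'][120:320,220:480],(780,600),interpolation=cv2.INTER_CUBIC)))
E
```

```text
([356.2, 247.1], 0.86) (array([ 0.53242718, -0.1158226 ,  0.18292647]), np.float64(0.14355075359344482))
([242.0, 200.2], 0.7) (array([ 0.53 , -0.115,  0.19 ]), np.float64(1.0))
[ 0.47759929 -0.12564273  0.15978617] [ 3.14088398  0.09272305 -2.95112042] [ 0.1167817  -0.08544381 -0.51450126]
```

View pics/stand.png

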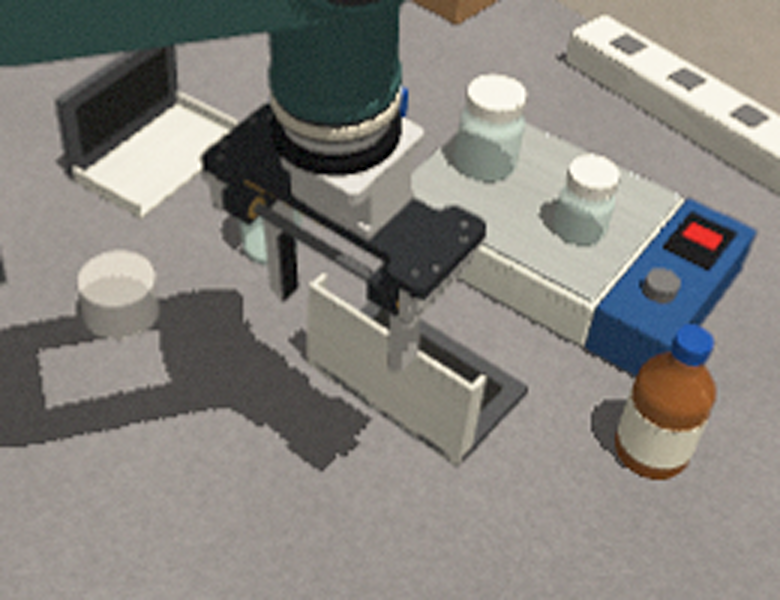

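The guard stands upright on its foot (panel at crop (390,370), toe towards the stirrer), and the gripper is behind it. Heel (0.532,-0.116), yaw ≈0.185. Going down behind the panel.

>>> drive_tool --deltas "0 0 0.35 0 0 0 94; 0 0 0.7 0 0 0 94; 0 0 1 0 0 0 94; 0 0 1 0 0 0 94"

```text
time: 8.5
tool_pos: [0.4838, -0.1221, 0.0555]
ee_rot: [3.135, 0.085, -2.951]
wrist_force: [-0.7, -0.2, -0.7]
width: 0.0939
finger_force: 0.0
```

>>> drive_tool --deltas "0 0 0.15 0 0 0 94; 0 0 0.3 0 0 0 94; 0 0 0.3 0 0 0 94"

```text
time: 8.8
tool_pos: [0.4892, -0.123, 0.0304]
ee_rot: [3.14, 0.092, -2.951]
wrist_force: [0.2, -0.1, 0.4]
width: 0.0938
finger_force: 0.0
```

```bash
python3 - <<'E'
from h import *
o=robot.get_obs();print(o['tool_pos'],o['ee_rot'],o['wrist_force'])
n=np.array([np.cos(.2),np.sin(.2)]);t=np.array([-n[1],n[0]])
for nm,p in(('tool',o['tool_pos'][:2]),('heel',np.array([.532,-.116]))):
    d=p-[.780,-.049];print(nm,d@n,d@t)
E
```

```text
[ 0.48923021 -0.12301443  0.03043458] [ 3.14019198  0.09199334 -2.95070352] [ 0.19540637 -0.12025666  0.41072853]
tool -0.2996781531154493 -0.014772024958913811
heel -0.256367356467897 -0.01639446667818801
```

>>> drive_tool --deltas "-0.1 0 0.01 0 0 0 94; -0.2 0 0.02 0 0 -0.008 94; -0.27 0 0.025 0 0 -0.008 94; -0.33 0 0.03 0 0 -0.008 94; -0.38 0 0.035 0 0 -0.008 94"

```text
time: 9.3
tool_pos: [0.526, -0.1174, 0.0318]
ee_rot: [-3.138, 0.09, -2.939]
wrist_force: [-7.7, -3.4, 5.5]
width: 0.0937
finger_force: 3.8
```

>>> drive_tool --deltas "-0.04 0.01 0.004 0 0 0 94; -0.08 0.02 0.008 0 0 0 94; -0.12 0.03 0.011 0 0 0 94; -0.16 0.04 0.015 0 0 0 94; -0.2 0.055 0.018 0 0 0 94"

```text
time: 9.8
tool_pos: [0.5441, -0.1084, 0.0318]
ee_rot: [-3.138, 0.09, -2.939]
wrist_force: [-6.4, -3.4, 4.9]
width: 0.0942
finger_force: 3.2
```

>>> drive_tool --deltas "-0.04 0.015 0.004 0 0 0 94; -0.08 0.03 0.008 0 0 0 94; -0.12 0.045 0.011 0 0 0 94; -0.16 0.06 0.015 0 0 0 94; -0.2 0.07 0.018 0 0 0 94"

```text
time: 10.3
tool_pos: [0.5623, -0.0974, 0.0318]
ee_rot: [-3.138, 0.09, -2.939]
wrist_force: [-6.1, -2.9, 4.6]
width: 0.0942
finger_force: 3.4
```

```bash
cat > st.py <<'E'
from h import *
s2=snapshot('side')
n=np.array([np.cos(.2),np.sin(.2)]);t=np.array([-n[1],n[0]])
o=robot.get_obs();print(o['tool_pos'],o['ee_rot'],o['wrist_force'])
d=o['tool_pos'][:2]-[.780,-.049];print('tool',d@n,d@t)
x0=o['tool_pos'][:2]+n*.011
m=mask('side','guard',proj(s2,[x0[0]+.03,x0[1],.03]));r=fit([(s2,m[0])],G,Rup,[x0[0],x0[1],.2]);print(m[1:],r)
d=r[0][:2]-[.780,-.049];print('heel',d@n,d@t)
for c,s in (('side',s2),('top',snapshot('top'))):
  for k,z in(('guard',0),('guard_toe',.005),('guard_top',.1)):
    for q in finder.landmark_of(c,k):
        p=atz(s,q['xy'],z)[:2]-[.780,-.049]
        if abs(p@t)<.06 and -.3<p@n<-.05: print(c,k,round(q['confidence'],2),p@n,p@t)
E
python3 st.py
```

```text
[ 0.56306835 -0.09696979  0.03177652] [-3.1386051   0.0913018  -2.93875048] [-4.22158797 -2.6715853   3.6840887 ]
tool -0.22213758422800786 -0.003915919148752398
([359.3, 241.0], 0.65) (array([ 0.5695259 , -0.09926455,  0.23674653]), np.float64(0.5043030977249146))
heel -0.21626465551372345 -0.00744786068583114
side guard 0.74 -0.21872944498809063 0.0010874842473922708
side guard_toe 0.7 -0.11843812416761221 -0.009604334551970463
side guard_top 0.75 -0.20749751801944 0.005891126859876986
top guard_toe 0.9 -0.10987302438997473 -0.006066524471346087
```

Lateral steering works; about 22 mm remain. Continuing, with small steps near contact.

>>> drive_tool --deltas "-0.04 0.01 0.004 0 0 0 94; -0.08 0.02 0.008 0 0 0 94; -0.12 0.03 0.011 0 0 0 94; -0.15 0.04 0.014 0 0 0 94; -0.18 0.04 0.017 0 0 0 94"

```text
time: 11.25
tool_pos: [0.579, -0.0892, 0.0316]
ee_rot: [-3.14, 0.09, -2.939]
wrist_force: [-7.3, -2.3, 4.6]
width: 0.0937
finger_force: 3.8
```

>>> drive_tool --deltas "-0.02 0 0.002 0 0 0 94; -0.04 0 0.004 0 0 0 94"

```text
time: 11.45
tool_pos: [0.5826, -0.0881, 0.0315]
ee_rot: [-3.14, 0.089, -2.939]
wrist_force: [-6.8, -2.7, 6.4]
width: 0.0938
finger_force: 4.1
```

```bash
python3 st.py
```

```text
[ 0.58301511 -0.08798967  0.03154678] [-3.14035075  0.09015008 -2.93853809] [-5.9065308  -1.83598536  5.44936492]
tool -0.20080435854037867 0.0009223794867892244
([264.4, 168.0], 0.84) (array([ 0.59379584, -0.08580431,  0.2       ]), np.float64(1.0))
heel -0.1898043585403787 0.0009223794867892322
side guard 0.58 -0.19720236160406884 0.002885231922711199
side guard_toe 0.78 -0.09288897849952876 0.0029853603312858675
side guard_top 0.52 -0.2742674867143199 -0.03586371502380122
```

Nearly touching; small steps until the force rises.

>>> drive_tool --deltas "-0.015 0 0.001 0 0 0 94; -0.03 0 0.003 0 0 0 94; -0.03 0 0.003 0 0 0 94"

```text
time: 12.2
tool_pos: [0.5853, -0.0875, 0.0315]
ee_rot: [-3.141, 0.089, -2.939]
wrist_force: [-8.0, -2.5, 6.5]
width: 0.0939
finger_force: 4.2
```

>>> drive_tool --deltas "-0.015 0 0.001 0 0 0 94; -0.03 0 0.003 0 0 0 94; -0.03 0 0.003 0 0 0 94"

```text
time: 12.5
tool_pos: [0.5856, -0.0874, 0.0315]
ee_rot: [-3.141, 0.083, -2.938]
wrist_force: [-15.5, -3.7, 12.2]
width: 0.0942
finger_force: 8.0
```

>>> drive_tool --deltas "-0.01 0 0.001 0 0 0 94; -0.02 0 0.002 0 0 0 94; -0.02 0 0.002 0 0 0 94"

```text
time: 12.8
tool_pos: [0.5857, -0.0874, 0.0315]
ee_rot: [-3.141, 0.079, -2.938]
wrist_force: [-20.7, -4.5, 16.4]
width: 0.0938
finger_force: 10.5
```

```bash
python3 -c "
from h import *
o=robot.get_obs();print(o['tool_pos'],o['wrist_force'],o['wrist_torque'],o['ee_rot'])"
```

```text
[ 0.58570204 -0.0874414   0.03154921] [-20.73479053  -4.51741443  16.40180011] [-0.70652064  3.71866721  0.05849322] [-3.14092264  0.07857028 -2.93807163]
```

It is firmly seated with both fingers loaded evenly. Backing off, up and away.

>>> drive_tool --deltas "0.06 0 -0.005 0 0 0 94; 0.2 0 -0.02 0 0 0 94; 0.5 0 -0.05 0 0 0 94; 0.8 0 -0.07 0 0 0 94; 0.8 0 -0.07 0 0 0 94"

```text
time: 13.3
tool_pos: [0.5109, -0.1017, 0.0298]
ee_rot: [3.141, 0.092, -2.94]
wrist_force: [0.5, 0.6, -0.1]
width: 0.0938
finger_force: 0.0
```

>>> drive_tool --deltas "0.3 0 -0.4 0 0 0 94; 0.6 0 -0.7 0 0 0 94; 0.9 0 -1 0 0 0 94; 0.9 0 -1 0 0 0 94"

```text
time: 13.7
tool_pos: [0.4183, -0.1234, 0.1268]
ee_rot: [-3.134, 0.103, -2.94]
wrist_force: [0.8, -0.4, -0.5]
width: 0.0941
finger_force: 0.0
```

>>> drive_tool --deltas "0.3 0 -0.4 0 0 0 94; 0.6 0 -0.7 0 0 0 94; 0.6 0 -0.7 0 0 0 94"

```text
time: 14.0
tool_pos: [0.3532, -0.1368, 0.19]
ee_rot: [-3.134, 0.101, -2.94]
wrist_force: [0.8, 0.3, 0.5]
width: 0.094
finger_force: 0.0
```

```bash
python3 st.py; python3 - <<'E'
from h import *
s=snapshot('top');save('top2',dict(img=cv2.resize(s['img'][95:245,270:470],(800,600),interpolation=cv2.INTER_CUBIC)))
s=snapshot('side');save('side2',dict(img=cv2.resize(s['img'][120:320,220:480],(780,600),interpolation=cv2.INTER_CUBIC)))
E
```

```text
[ 0.35342112 -0.13606045  0.1876864 ] [-3.13703181  0.0993324  -2.93987641] [ 0.94705956 -0.57646279 -0.70615121]
tool -0.43537194210622576 -0.0005768968514826513
([362.1, 228.9], 0.97) (array([ 0.36420185, -0.13387509,  0.2       ]), np.float64(1.0))
heel -0.42437194210622575 -0.000576896851482664
side guard 0.97 -0.20770596715753717 -0.003222549903202457
side guard_toe 0.69 -0.09225875020386588 0.0011028468530821067
top guard 0.7 -0.1902415016914997 -0.00919689138033938
top guard_top 0.8 -0.19383505646128515 0.00024477444150775143
```

View pics/top2.png

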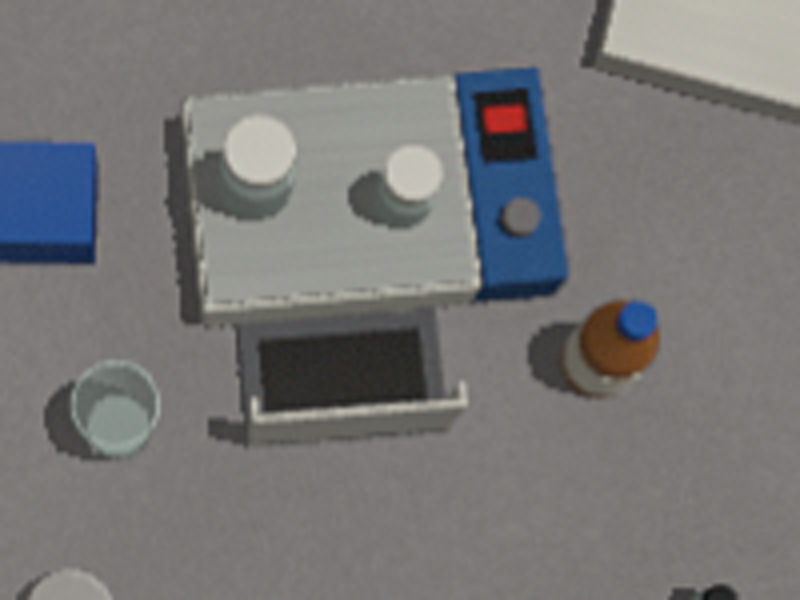

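View pics/side2.png

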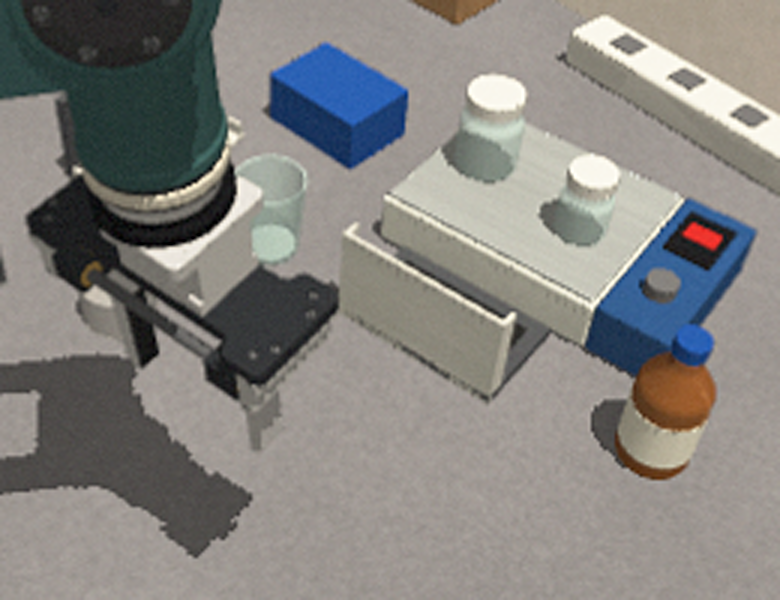

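The guard stands with its toe flush and square on the stirrer front (top crop, along (240,325) to (440,310)), centred within a few mm of the deck. Jars and neighbours are undisturbed.

```bash
python3 -c "
from bench import robot
print(robot.close_job())"
```

```text
the job is handed in; nothing more can be done
None
```

The guard stands upright on its foot, pushed square against the stirrer front and centred on the deck to within about 1 cm; the jars and other things were not disturbed, and the job is handed in.

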